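# Lock the pusher into the food processor's feed tube

### The job

Close the food processor's feed tube with its red pusher. The pusher is a tight fit and the lid sits some millimetres off centre, so set it in tilted by about 20 degrees, lower edge first, feel for the bore, straighten it up, slide it down fully home and turn it clockwise until it locks. Go gently, the tube is brittle, and leave the other things on the worktop where they are.

Things in the scene. Friction and masses are not known exactly. Their poses are not given: they have to be found in the camera images.
- processor: compact round food processor, 160 mm across, fixed on the worktop: white motor base with a black dial, clear bowl, grey lid (top 110 mm up), white feed tube with its rim 168 mm up, two catches on it to 179 mm. Origin: centre of its underside, z up; the dial faces its -x.
- chute_mouth (a point): centre of the feed tube's mouth, level with its rim, were the lid exactly centred (24 mm towards the dial from the processor's axis). Axes as the processor's. The lid lies pushed over to the edge of its loose seat: the real tube is upright but 6.5 mm off this point, level, in a direction that differs each time; this reading does not show that shift. Pushed, the lid does not give way.
- lock_line (a point): same point as chute_mouth; its x axis is the level line along which the pusher's wing and lugs lie when locked under the catches: 50 degrees clockwise, seen from above, from the processor's x axis. The lugs pass down between the catches when they lie along the processor's x axis, to within 10 degrees; turned clockwise they meet a stop 3 degrees past this line.
- collar (a point): point on the flat white collar, 72 mm across and flush with the rim, 25 mm towards the dial from chute_mouth. Bore: round, 32 mm across, 58 mm deep, sharp rim, no lead-in. Two facing hook-shaped catches stand on the collar on the locked line, 26 to 36 mm from the bore's axis, 11 mm high, the underside of their roofs 7.5 mm above the rim. It has the same error as chute_mouth.
- pusher: red plastic pusher, about 0.09 kg, standing upright on the worktop. Origin: centre of the flat lower end of its pin; z along the pin to the grip. Pin 30 mm in diameter, 55 mm long, sharp lower edge; then a round stop flange, 42 mm across, 55 to 61 mm from the lower end. Home, the flange lies on the rim, the lower end 55 mm below it. Half a turn about z changes nothing.
- pusher_grip (a point): point to grip on the pusher's axis, 88 mm from its lower end, axes as the pusher's: in the flat upright wing, 36 mm long along x, 14 mm thick along y, 61 to 100 mm from the lower end. Below it two lugs on the flange, along +x and -x, 14 mm wide, 5 mm thick, 62 mm over both. Keep fingertips at least 68 mm from the lower end, so that they clear the catches.
- white_mug: white mug with small leaves, 92 mm across, 95 mm high, origin at the centre of its underside; stays where it is
- glass: clear drinking glass, 80 mm across, 91 mm high, origin at the centre of its underside; stays where it is
- tub: round food box with a red lid, 165 mm across, 59 mm high, origin at the centre of its underside; stays where it is
- onion: brown onion, 78 mm across, 85 mm high, origin at the centre of its underside; stays where it is

How it is judged:
By the outcome, as a careful person would: the job done as asked, in the order asked, and still so for the second after the job is handed in, with the robot touching nothing.
It also fails if it takes over 72 s, if anything falls off the work surface, if the arm or the gripper's body presses on something with over 40 N, if the wrist force passes 120 N, or if a joint passes its speed limit or range.

### The arm

A 7-joint arm with a two-finger parallel gripper is mounted at the origin on a cart in front of the work surface, level with it; the furniture and walls round the work are solid. World frame = base frame: x ahead of the robot, y to its left, z up, the work surface at z = 0. Lengths are in m, angles in rad, forces in N, time in s.
With the tool pointing down it reaches from about 0.425 to 0.95 m from the base axis. Payload 4.7 kg.
Tool frame: the origin (TCP) lies on the mounting face of the last link; the fingertips stand 182 mm ahead of it and the grasp point (between the pads) lies 164 mm ahead of it; z points along the fingers, y is the line along which they close (so a half turn about z gives the same grasp; the last joint's range is limited). The gripper opens to 87 mm and grips with 3 to 60 N. Pads are 19 mm wide; open, the fingers measure 117 mm over their backs; the gripper's body (75 mm by 190 mm) begins 51 mm behind the grasp point.
Start: joints at [-1.175, 0.469, -0.049, 1.532, 0.024, 1.141, -0.082], TCP at [0.278, 0.615, 0.405] pointing down, gripper open.
Joint ranges: [-2.59, 2.59], [-0.33, 1.99], [-1.39, 1.29], [0.1, 2.45], [-1.04, 4.18], [0.21, 1.99], [-2.66, 2.66]. Speed limits (rad/s): [2.57, 2.57, 3.14, 3.14, 3.14, 3.14, 3.14].

### API

Orientations are given as a unit quaternion [w, x, y, z].
In Python, from rig import sensors, cams, job gives the robot as it stands.
- The arm moves only by the shell command python3 -m handwheel FILE [FORCE], which reads ROWS from the file FILE. ROWS is a JSON list of rows, 1 to 8 of them, each written [[dx, dy, dz], [rx, ry, rz], opening]: dx, dy, dz in fractions of the full range, 1 being 400 mm, then a rotation vector rx, ry, rz in fractions of the full range, 1 being 2 rad, then the finger opening in m; each row shifts and turns the commanded pose from where the row before left it, along the tool's axes as they then stand; what a row does not reach is not made up. A row lasts 1/8 s, in which the tool goes at most 0.0625 m and 0.188 rad, less where a joint would pass 70% of its speed; a pose out of reach is approached as far as the arm can. The fingers move at their own pace and stop on an object; FORCE is the grip in N (left out, the last holds). Time passes only in rows, so rows that do not move let the fingers close. It prints the time, the measured TCP pose, the force, the opening and the grip force at its end. Input that does not fit is refused with a message, and nothing moves.
- sensors.read_state(): the state, without advancing time (a new reading comes with each control period).
- cams.grab_frame(name): name is "scene" or "top" or "wrist"; returns a dict with "frame" (480x640x3 uint8, blue, green, red), "fovy" (degrees; the focal length in pixels is half the picture's height over the tangent of half this angle, whatever the lens; pixels are square), "cx", "cy" (the principal point, pixels), "k1" (the pictures are not rectified: a ray, as slopes to the right and down, at radius r is drawn at 1 + k1 r^2 times it, then the intrinsics apply), "cam_to_world" (4x4, takes a point from camera to world coordinates). Camera axes: x right, y down, z forward; pixel columns grow to the right and rows downward; lengths in m; the calibration is good to about 2 mm. A picture is of the moment at which its call begins. There is no depth.
- job.sign_off(): hands the job in; it is judged then, once.
The state is a dict: "time": time; "qpos": joint angles; "dq": joint speeds; "tau": joint torques, N m; "ee_pos": TCP position; "tool_rot": TCP orientation; "force": force on the tool from outside, world axes, zero at the start; "torque": the same for the moment, N m; "gripper_width": finger opening in m; "finger_force": force on a finger pad.
Only numpy, scipy, OpenCV 4.12 (cv2) and the standard library are available. Lean on these libraries where they do the work, as an engineer would, in place of code of your own. Each camera call takes 0.05 s, during which the arm holds its last target. There are 200 camera calls.

## Working session

There is one attempt and no reset: what is moved stays moved. The work goes in short steps, Python scripts to look and compute and a shell command to move; the robot and the scene stay as the last step left them, time stands still between calls to the robot, and variables do not carry over. Pictures are saved under pics/ and viewed, at most 10 in all, crops included, and the job is handed in when it is done.

```bash
ls; mkdir -p pics
python3 - <<'E'
from rig import sensors,cams
import cv2,numpy as np
s=sensors.read_state(); print(s)
fs=[]
for n in("scene","top","wrist"):
    f=cams.grab_frame(n); print(n,f["fovy"],f["cx"],f["cy"],f["k1"],np.round(f["cam_to_world"],4).tolist())
    cv2.imwrite(f"pics/{n}0.png",f["frame"])
E
```

```text
pics
{'time': 0.0, 'qpos': array([-1.17489299,  0.46948027, -0.04860315,  1.53368373,  0.0241224 ,
        1.14100083, -0.08229704]), 'dq': array([-3.81214190e-04,  3.78467662e-04,  2.24184120e-04, -2.49606581e-05,
        1.30481929e-03, -4.80944999e-04,  1.11006704e-03]), 'tau': array([ 1.79882641e-04, -5.07988000e+01, -8.13644333e-02, -2.36145616e+01,
       -6.15040376e-02,  3.79436743e-02,  1.71315692e-04]), 'ee_pos': array([0.27807522, 0.61480055, 0.40367725]), 'tool_rot': array([-1.65457461e-04,  2.10783148e-01,  9.77532341e-01, -9.78927767e-04]), 'force': array([ 0.24357336,  0.14861069, -0.57580583]), 'torque': array([0.03045463, 0.01261338, 0.01025857]), 'finger_force': 0.0, 'gripper_width': 0.08739272866849494}
scene 45.49413604288854 319.36387455890053 242.44622119719685 -0.07169028394979124 [[0.667, -0.4217, 0.6143, -0.2344], [-0.7447, -0.3522, 0.5669, -0.7573], [-0.0227, -0.8356, -0.5489, 0.8135], [0.0, 0.0, 0.0, 1.0]]
top 48.1608767565385 318.5722299568999 241.999746567114 -0.016401043185254 [[-0.0206, -0.9942, 0.1055, 0.424], [-0.9994, 0.0235, 0.0264, -0.0281], [-0.0287, -0.1048, -0.9941, 1.4529], [0.0, 0.0, 0.0, 1.0]]
wrist 68.33085213755935 321.6194964062942 236.43836478677164 -0.027850501785502572 [[0.4118, 0.8791, 0.2401, 0.2131], [0.9113, -0.3967, -0.1106, 0.6437], [-0.002, 0.2644, -0.9644, 0.3833], [0.0, 0.0, 0.0, 1.0]]
```

View pics/scene0.png

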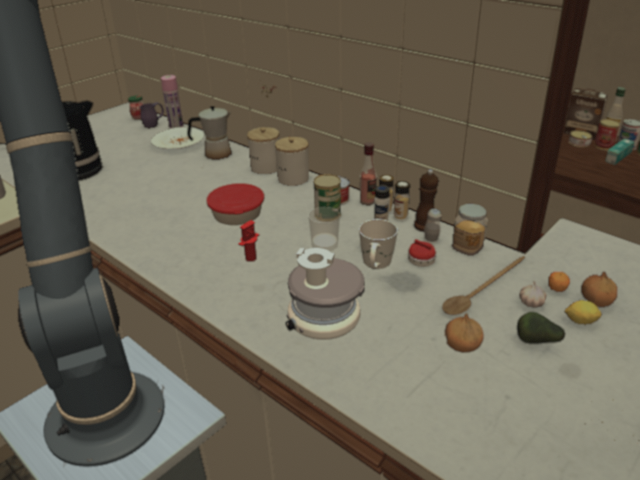

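View pics/top0.png

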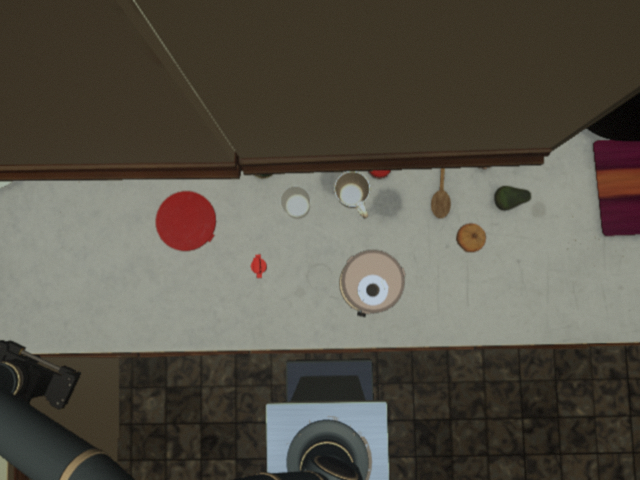

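The scene shows the pusher at about (249,240) and the tube mouth at about (316,258). In the top view the pusher is at (259,266), the bore at (373,290) and the dial at (361,314). Next I'll enlarge both for accurate pixel positions.

```bash
cat > h.py <<'E'
import numpy as np,cv2
from scipy.spatial.transform import Rotation as R
from rig import sensors,cams
def K(f):
    fl=240/np.tan(np.radians(f["fovy"])/2); return np.array([[fl,0,f["cx"]],[0,fl,f["cy"]],[0,0,1.]]),np.array([f["k1"],0,0,0.])
def ray(f,p):
    k,d=K(f); u=cv2.undistortPoints(np.array([[p]],float),k,d)[0,0]; T=np.array(f["cam_to_world"])
    v=T[:3,:3]@[u[0],u[1],1]; return T[:3,3],v/np.linalg.norm(v)
def onz(f,p,z):
    o,v=ray(f,p); return o+v*(z-o[2])/v[2]
def tri(*rays):
    A=sum(np.eye(3)-np.outer(v,v) for o,v in rays); b=sum((np.eye(3)-np.outer(v,v))@o for o,v in rays)
    x=np.linalg.solve(A,b); return x,[np.linalg.norm(np.cross(x-o,v)) for o,v in rays]
def proj(f,P):
    k,d=K(f); T=np.linalg.inv(np.array(f["cam_to_world"])); rv=cv2.Rodrigues(T[:3,:3])[0]
    return cv2.projectPoints(np.atleast_2d(P).astype(float),rv,T[:3,3],k,d)[0][:,0]
def state():
    s=sensors.read_state(); q=s["tool_rot"]; return s,R.from_quat([q[1],q[2],q[3],q[0]])
E
python3 - <<'E'
import cv2,numpy as np
t=cv2.imread("pics/top0.png");s=cv2.imread("pics/scene0.png")
a=[cv2.resize(s[215:270,220:280],(400,367),interpolation=2)[:300],cv2.resize(s[240:340,275:375],(400,400),interpolation=2)[:300],
 cv2.resize(t[245:290,229:289],(400,300),interpolation=2),cv2.resize(t[245:320,330:430],(400,300),interpolation=2)]
cv2.imwrite("pics/c1.png",np.vstack([np.hstack(a[:2]),np.hstack(a[2:])]))
E
```

```text
(no output)
```

View pics/c1.png

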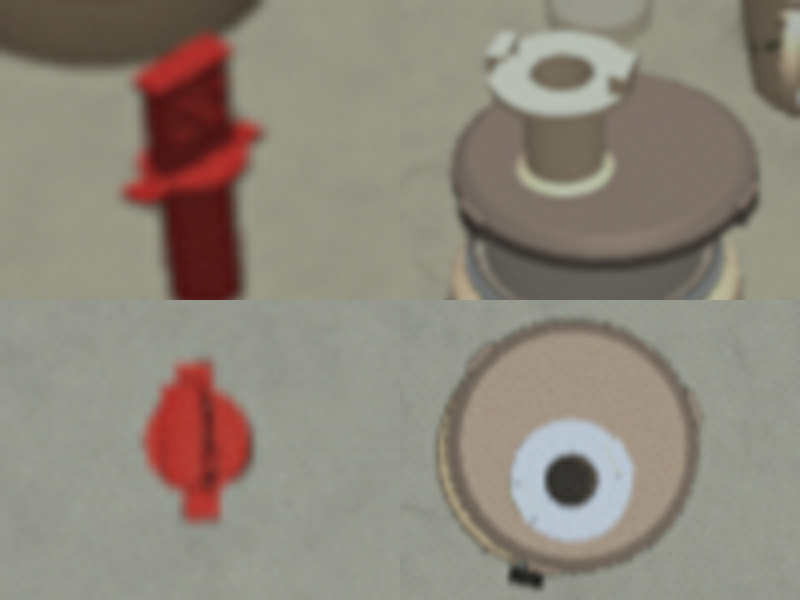

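The enlargement shows these pixel positions:

| Feature | Scene | Top |
|---|---|---|
| Wing top | (247.5,224.3) | – |
| Lug tips | (239.2,243.8), (258.7,234.8) | (258.3,254.8), (259.2,278) |
| Bore | (315.8,258) | (372.8,290) |
| Dial | – | (361.3,314.3) |

Run:
```python
from h import *
s=cams.grab_frame("scene");t=cams.grab_frame("top")
np.set_printoptions(precision=4,suppress=True)
print("flange",tri(ray(s,(248.95,239.3)),ray(t,(258.7,266.3))))
print("lugA",tri(ray(s,(239.2,243.8)),ray(t,(259.15,278))),"lugB",tri(ray(s,(258.7,234.8)),ray(t,(258.25,254.75))))
print("bore",tri(ray(s,(315.75,258)),ray(t,(372.75,290))))
print("lidcentre top z.11",onz(t,(330+174/4,245+146/4),.105),"dial",onz(t,(361.25,314.25),.03))
w=cams.grab_frame("wrist"); st,r=state()
Rw=np.array(w["cam_to_world"]); print("cam in tool",r.inv().apply(Rw[:3,3]-st["ee_pos"]),r.inv().as_matrix()@Rw[:3,:3]); print(r.as_matrix())
```

```text
flange (array([0.5123, 0.1663, 0.0566]), [np.float64(0.00045877498300508234), np.float64(0.00045877498300506554)])
lugA (array([0.4812, 0.1655, 0.0597]), [np.float64(0.00022370898634106466), np.float64(0.0002237089863409482)]) lugB (array([0.5437, 0.1669, 0.054 ]), [np.float64(0.001553989299789923), np.float64(0.0015539892997899695)])
bore (array([ 0.4428, -0.1209,  0.1667]), [np.float64(0.0004129547436978152), np.float64(0.0004129547436976941)])
lidcentre top z.11 [ 0.4645 -0.1276  0.105 ] dial [ 0.3817 -0.0984  0.03  ]
cam in tool [ 0.0711 -0.0005  0.0206] [[ 0.0004 -0.9644 -0.2643]
 [ 1.      0.0005 -0.0004]
 [ 0.0006 -0.2643  0.9644]]
[[-0.9111  0.4121 -0.0002]
 [ 0.4121  0.9111 -0.0005]
 [ 0.     -0.0005 -1.    ]]
```

The manual's scale: shifts go in shares of 400 mm and turns go in shares of 2 rad. Converting my numbers, -0.05 m / 0.4 = -0.125, -0.015 m / 0.4 = -0.0375, -0.15 rad / 2 = -0.075.

```bash
echo '[[[0, 0, 0], [0, 0, -0.075], 0.087], [[0, 0, 0], [0, 0, -0.075], 0.087], [[0, 0, 0], [0, 0, -0.075], 0.087], [[-0.0375, -0.125, 0], [0, 0, 0], 0.087], [[-0.0375, -0.125, 0], [0, 0, 0], 0.087], [[-0.0375, -0.125, 0], [0, 0, 0], 0.087], [[-0.0375, -0.125, 0], [0, 0, 0], 0.087], [[-0.0375, -0.125, 0], [0, 0, 0], 0.087]]' > m.json && python3 -m handwheel m.json && echo '[[[-0.0375, -0.125, 0], [0, 0, 0], 0.087], [[-0.0375, -0.125, 0], [0, 0, 0], 0.087], [[-0.0375, -0.125, 0], [0, 0, 0], 0.087], [[-0.0375, -0.125, 0], [0, 0, 0], 0.087], [[-0.0375, -0.125, 0], [0, 0, 0], 0.087], [[-0.0375, -0.125, 0], [0, 0, 0], 0.087], [[-0.0375, -0.125, 0], [0, 0, 0], 0.087], [[0, 0, 0], [0, 0, 0], 0.087]]' > m.json && python3 -m handwheel m.json
python3 - <<'E'
from h import *
s,r=state(); print(s["qpos"],s["ee_pos"],r.as_matrix())
w=cams.grab_frame("wrist"); cv2.imwrite("pics/w1.png",w["frame"]); np.save("w1.npy",w,allow_pickle=True)
E
```

```text
time: 1.3
ee_pos: [0.3598, 0.3652, 0.4049]
tool_rot: [0.0, -0.013, 1.0, 0.0]
force: [1.1, 1.0, 0.0]
gripper_width: 0.0869
finger_force: 0.0
time: 2.3
ee_pos: [0.4739, 0.0156, 0.405]
tool_rot: [0.001, -0.008, 1.0, -0.001]
force: [-0.0, 0.5, -1.0]
gripper_width: 0.0871
finger_force: 0.0
[-0.302681    0.13523673  0.20017578  2.00281253 -0.03026531  1.00552592
  1.4995802 ] [0.47385811 0.01564928 0.40500179] [[-9.99857070e-01 -1.68760382e-02  1.01887905e-03]
 [-1.68772133e-02  9.99856901e-01 -1.15598383e-03]
 [-9.99224824e-04 -1.17301445e-03 -9.99998813e-01]]
```

View pics/w1.png

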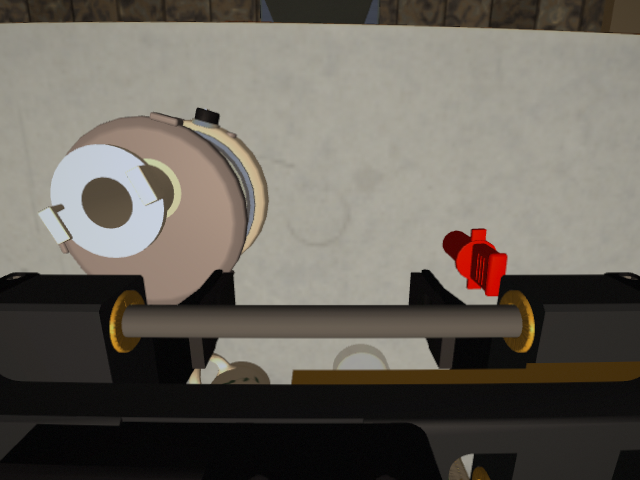

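The wrist view shows the tube mouth at (107,203), catches at (57,228) and (155,183), the dial at (207,116) and the pusher's wing top at about (496,274). Now I'll refine the numbers by contour fits.

Run:
```python
from h import *
np.set_printoptions(precision=4,suppress=True)
w=np.load("w1.npy",allow_pickle=True).item(); s=cams.grab_frame("scene"); t=cams.grab_frame("top")
def blob(f,box,fn):
    x0,y0,x1,y1=box; im=cv2.resize(f["frame"][y0:y1,x0:x1],None,fx=4,fy=4,interpolation=2)
    m=fn(im).astype(np.uint8)*255; c=max(cv2.findContours(m,0,1)[0],key=cv2.contourArea); e=cv2.fitEllipse(c)
    return ((e[0][0]+.5)/4-.5+x0,(e[0][1]+.5)/4-.5+y0),np.array(e[1])/4,m
V=lambda im:im.max(2).astype(int)
pw,ew,_=blob(w,(78,170,138,236),lambda i:V(i)<150)
pt,et,_=blob(t,(360,278,386,302),lambda i:V(i)<120)
ps,es,_=blob(s,(303,248,328,267),lambda i:V(i)<145)
print("px",pw,ew,pt,et,ps,es)
for n,a in(("wt",[(w,pw),(t,pt)]),("ws",[(w,pw),(s,ps)]),("all",[(w,pw),(t,pt),(s,ps)])): print(n,tri(*[ray(f,p) for f,p in a]))
for f,p in((w,pw),(t,pt),(s,ps)): print("z168",onz(f,p,.168))
# pusher
wt=tri(ray(w,(496,274)),ray(s,(247.45,224.3))); print("wingtop",wt)
print("wingtop ends",onz(w,(496,254),.1),onz(w,(496,294.5),.1), "lugs z58",onz(w,(479,230),.058),onz(w,(474.5,288),.058))
a,b=onz(w,(57,228),.179),onz(w,(152,183),.179); print("catches",a,b,np.degrees(np.arctan2(*(a-b)[1::-1])))
print("dial",onz(w,(207,112),.03),onz(t,(361.25,314.25),.03))
g=cv2.resize(w["frame"][90:290,30:280],None,fx=3,fy=3,interpolation=2);cv2.imwrite("pics/c2.png",g)
```

```text
px (106.57706069946289, 202.37946701049805) [46.9928 54.9186] (372.3138818740845, 289.66157245635986) [12.4989 12.6078] (315.1909580230713, 257.7133846282959) [ 8.1592 15.4273]
wt (array([ 0.4427, -0.1196,  0.1693]), [np.float64(0.000648289327224946), np.float64(0.0006482893272248704)])
ws (array([ 0.4422, -0.1207,  0.1678]), [np.float64(0.00012116630921881616), np.float64(0.00012116630921895674)])
all (array([ 0.4427, -0.1202,  0.1675]), [np.float64(0.0007428501711281813), np.float64(0.0008461523872381571), np.float64(0.00029956299211682355)])
z168 [ 0.4423 -0.1206  0.168 ]
z168 [ 0.4433 -0.1195  0.168 ]
z168 [ 0.4418 -0.1209  0.168 ]
wingtop (array([0.512 , 0.1656, 0.1001]), [np.float64(0.0004682919101084707), np.float64(0.0004682919101083911)])
wingtop ends [0.4936 0.1632 0.1   ] [0.531  0.1689 0.1   ] lugs z58 [0.4832 0.1652 0.058 ] [0.5432 0.1689 0.058 ]
catches [ 0.4565 -0.147   0.179 ] [ 0.4284 -0.0852  0.179 ] -65.57956741015431
dial [ 0.3788 -0.0967  0.03  ] [ 0.3817 -0.0984  0.03  ]
```

View pics/c2.png

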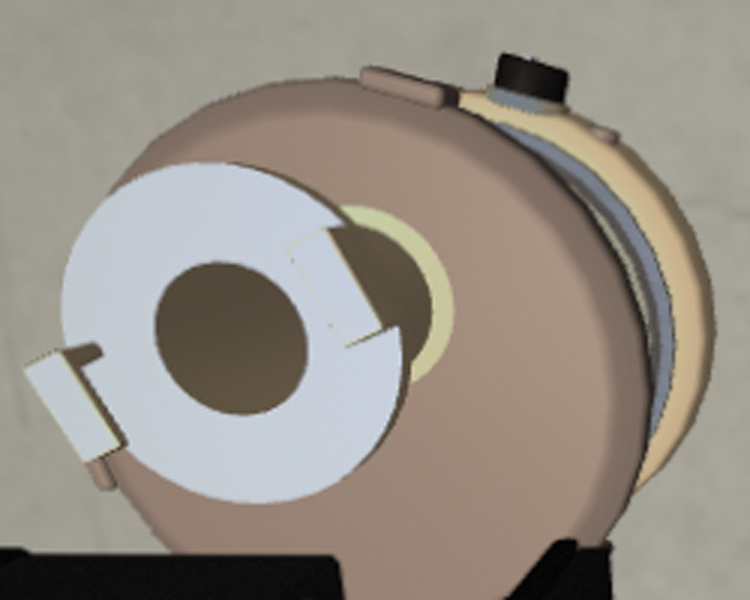

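The crop shows the catch roofs centred at (75,405) and (337,287), which is (55,225) and (142.3,185.7) in the full frame. The bore is at (107,202.5).

Run:
```python
from h import *
np.set_printoptions(precision=4,suppress=True)
w=np.load("w1.npy",allow_pickle=True).item(); s=cams.grab_frame("scene"); t=cams.grab_frame("top")
off=np.array([30,90])
a,b=onz(w,(55,225),.179),onz(w,(142.3,185.7),.179); print("catches",a,b,(a+b)/2,np.linalg.norm(a-b),np.degrees(np.arctan2(*(a-b)[1::-1])))
for q in ([(25,365),(85,460)],[(65,350),(125,445)],[(290,245),(347,346)],[(328,228),(383,328)]):
    p=[onz(w,np.array(x)/3+off,.179) for x in q]; d=p[1]-p[0]; print("edge",np.linalg.norm(d),np.degrees(np.arctan2(d[1],d[0]))-90)
# scene catches 
c=[onz(s,(275+100/4-0,240+47/4),.179),onz(s,(275+222/4,240+64/4),.179)];d=c[0]-c[1];print(c,np.degrees(np.arctan2(d[1],d[0])))
# dial: direction from bore ~ ; base ellipse
d=onz(w,np.array((532,75))/3+off,.03);print("dial",d)
for k in range(-40,1,10):
    ...
```

```text
catches [ 0.4546 -0.1479  0.179 ] [ 0.4301 -0.0911  0.179 ] [ 0.4423 -0.1195  0.179 ] 0.06191287685151804 -66.6287088100128
edge 0.021647253525555694 -65.82374506692354
edge 0.021536049458699837 -65.29527354971783
edge 0.021594253271356906 -65.45421251948942
edge 0.02115156426514814 -65.63964248914296
[array([ 0.4263, -0.0949,  0.179 ]), array([ 0.4538, -0.1507,  0.179 ])] 116.26492309166463
dial [ 0.3815 -0.0966  0.03  ]
```

Converted, 0.05 m / 0.4 = 0.125, 0.045 m / 0.4 = 0.1125, -0.025 rad / 2 = -0.0125.

```bash
echo '[[[0, 0, 0], [0, 0, -0.0125], 0.06], [[-0.0278, 0.0928, 0], [0, 0, 0], 0.06], [[-0.0278, 0.0928, 0], [0, 0, 0], 0.06], [[-0.0278, 0.0928, 0], [0, 0, 0], 0.06], [[-0.0278, 0.0928, 0], [0, 0, 0], 0.06], [[0, 0, 0.125], [0, 0, 0], 0.06], [[0, 0, 0.1125], [0, 0, 0], 0.06], [[0, 0, 0], [0, 0, 0], 0.06]]' > m.json && python3 -m handwheel m.json 40
python3 - <<'E'
from h import *
s,r=state(); print(s["ee_pos"],r.as_matrix(),s["force"])
w=cams.grab_frame("wrist"); t=w["frame"]
m=((t[:,:,2]>90)&(t[:,:,1]<60)).astype(np.uint8)
P=proj(w,[[.512,.166,.1],[.494,.1652,.1],[.530,.1668,.1]]); print(P)
cv2.imwrite("pics/w2.png",t[120:420,160:560])
E
```

```text
time: 3.55
ee_pos: [0.5086, 0.1705, 0.3068]
tool_rot: [-0.004, -0.026, 1.0, -0.001]
force: [0.1, -0.4, 0.6]
gripper_width: 0.0603
finger_force: 0.0
[0.50858174 0.1704887  0.30684978] [[-0.99860978 -0.05221547 -0.00721463]
 [-0.05219573  0.99863267 -0.00289869]
 [ 0.00735612 -0.00251809 -0.99996977]] [ 0.11445918 -0.42454977  0.58846665]
[[315.87467462 279.16398327]
 [316.00168418 248.66235982]
 [315.75578139 308.23478595]]
```

View pics/w2.png

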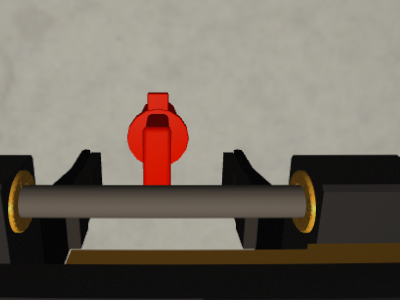

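The crop shows the wing centred at x≈157 and square to the tool, with the fingers open on both sides. Next I trim the tool, descend and close.

Converted, 0.027 m / 0.4 = 0.0675, -0.004 m / 0.4 = -0.01, -0.0074 rad / 2 = -0.0037.

```bash
echo '[[[-0.008, -0.01, 0], [-0.0013, -0.0037, 0], 0.06], [[0, 0, 0.0675], [0, 0, 0], 0.06], [[0, 0, 0.0675], [0, 0, 0], 0.06], [[0, 0, 0], [0, 0, 0], 0.06]]' > m.json && python3 -m handwheel m.json 40
python3 - <<'E'
from h import *
s,r=state(); print(s["ee_pos"],r.as_matrix(),s["force"])
E
```

```text
time: 4.1
ee_pos: [0.5141, 0.1662, 0.2561]
tool_rot: [0.004, -0.025, 1.0, 0.001]
force: [-0.2, -0.2, -0.1]
gripper_width: 0.0599
finger_force: 0.0
[0.51411735 0.16624176 0.25607562] [[-0.99872802 -0.04993445  0.0069929 ]
 [-0.04991628  0.99874962  0.00274912]
 [-0.00712143  0.00239656 -0.99997177]] [-0.21381465 -0.22692669 -0.11588837]
```

Converted, 0.0035 m / 0.4 = 0.0088, 0.002 m / 0.4 = 0.005, 0.0074 rad / 2 = 0.0037.

```bash
echo '[[[0.005, 0, 0.0088], [0.0013, 0.0037, 0], 0.06], [[0, 0, 0], [0, 0, 0], 0.06], [[0, 0, 0], [0, 0, 0], 0.06], [[0, 0, 0], [0, 0, 0], 0.0], [[0, 0, 0], [0, 0, 0], 0.0], [[0, 0, 0], [0, 0, 0], 0.0], [[0, 0, 0], [0, 0, 0], 0.0], [[0, 0, 0], [0, 0, 0], 0.0]]' > m.json && python3 -m handwheel m.json 50
python3 - <<'E'
from h import *
s,r=state(); print(s["ee_pos"],r.as_matrix(),s["force"],s["torque"],s["qpos"])
E
```

```text
time: 5.1
ee_pos: [0.5119, 0.1664, 0.2522]
tool_rot: [-0.0, -0.025, 1.0, 0.0]
force: [0.0, -0.2, -0.8]
gripper_width: 0.0179
finger_force: 0.0
[0.51194398 0.16643859 0.2522006 ] [[-9.98738960e-01 -5.02044702e-02 -1.16122254e-05]
 [-5.02044710e-02  9.98738957e-01  7.99901753e-05]
 [ 7.58171750e-06  8.04722902e-05 -9.99999997e-01]] [ 0.01536139 -0.2189305  -0.84081172] [ 0.03648822 -0.01742268  0.0578813 ] [-0.46009979  0.4358096   0.08534277  2.00414407 -0.05575673  0.70378073
  1.28084798]
```

Converted, -0.05 m / 0.4 = -0.125, -0.03 m / 0.4 = -0.075.

```bash
echo '[[[0, 0, 0], [0, 0, 0], 0.0], [[0, 0, 0], [0, 0, 0], 0.0], [[0, 0, -0.075], [0, 0, 0], 0.0], [[0, 0, -0.125], [0, 0, 0], 0.0], [[0, 0, -0.125], [0, 0, 0], 0.0], [[0, 0, -0.125], [0, 0, 0], 0.0], [[0, 0, -0.1], [0, 0, 0], 0.0], [[0, 0, 0], [0, 0, 0], 0.0]]' > m.json && python3 -m handwheel m.json 50
python3 - <<'E'
from h import *
s,r=state(); print(s["ee_pos"],r.as_matrix(),s["force"],s["torque"],s["qpos"])
E
```

```text
time: 6.1
ee_pos: [0.5124, 0.1665, 0.4757]
tool_rot: [0.003, -0.025, 1.0, 0.001]
force: [-0.8, -0.2, -1.2]
gripper_width: 0.0136
finger_force: 50.0
[0.51241009 0.16645287 0.47572901] [[-0.99872142 -0.05010458  0.00671246]
 [-0.05008489  0.99874025  0.00307028]
 [-0.00685784  0.00273017 -0.99997276]] [-0.81115624 -0.23925475 -1.19592336] [ 0.01814745  0.02743665 -0.05307217] [-0.48651899  0.18421775  0.11023996  1.77095517 -0.02220083  1.18022646
  1.25108653]
```

Converted, 0.165 rad / 2 = 0.0825.

```bash
echo '[[[0, 0, 0], [0, 0, 0.0825], 0.0], [[0, 0, 0], [0, 0, 0.0825], 0.0], [[0, 0, 0], [0.0875, 0, 0], 0.0], [[0, 0, 0], [0.0875, 0, 0], 0.0], [[0, 0, 0], [0, 0, 0], 0.0], [[0, 0, 0], [0, 0, 0], 0.0]]' > m.json && python3 -m handwheel m.json 60
cat >> h.py <<'E'
B=np.array([.4425,-.1203,.168]); PSI=np.radians(-16)  # bore, processor x axis
def pose(s,r,L=.252):
    "bottom centre, low edge point, tilt deg, yaw of tool x, in bore frame (v=proc -x, u=+y_tool, up)"
    Z=r.apply([0,0,1]); c=s["ee_pos"]+L*Z
    e=-np.array([0,0,1])+Z*Z[2]; n=np.linalg.norm(e); lo=c+.015*e/n if n>1e-3 else c
    return c,lo,np.degrees(np.arccos(-Z[2]))
def frame():
    v=-np.array([np.cos(PSI),np.sin(PSI),0]); u=np.array([-v[1]*-1,0,0]); u=np.cross([0,0,-1],v); return np.array([v,u,[0,0,1]])
def report():
    np.set_printoptions(precision=4,suppress=True)
    s,r=state(); c,lo,th=pose(s,r); F=frame(); x=r.apply([1,0,0])
    ff=np.array(s["force"])
    print("tilt %.2f yaw %.2f"%(th,np.degrees(np.arctan2(x[1],x[0]))),"bottom vuz mm",F@(c-B)*1e3,"low",F@(lo-B)*1e3,"F vuz",F@ff,"T vuz",F@np.array(s["torque"]))
    return s,r,c,lo,F
E
python3 - <<'E'
from h import *
s,r,c,lo,F=report(); print(s["ee_pos"],r.as_matrix(),s["qpos"])
# target: low point at v=0,u=10mm,z=+25mm
d=B+F.T@[0,.010,.025]-lo; print("tool delta",r.inv().apply(d))
E
```

```text
time: 6.85
ee_pos: [0.5118, 0.1663, 0.4714]
tool_rot: [-0.025, 0.137, 0.975, -0.171]
force: [0.3, 0.1, -0.3]
gripper_width: 0.0132
finger_force: 60.0
tilt 19.95 yaw 163.96 bottom vuz mm [ 12.6937 208.598   66.5434] low [ 12.6376 222.6975  61.425 ] F vuz [-0.2174  0.1569 -0.311 ] T vuz [-0.445   0.0138  0.0424]
[0.5118 0.1663 0.4714] [[-0.9611  0.2594 -0.0954]
 [ 0.2764  0.9035 -0.3276]
 [ 0.0012 -0.3412 -0.94  ]] [-0.5934  0.2392  0.169   1.7329  0.2255  1.4076  0.8034]
tool delta [-0.0128 -0.1875  0.1068]
```

```bash
echo '[[[-0.0065, -0.0938, 0.0535], [0, 0, 0], 0.0], [[-0.0065, -0.0938, 0.0535], [0, 0, 0], 0.0], [[-0.0065, -0.0938, 0.0535], [0, 0, 0], 0.0], [[-0.0063, -0.0938, 0.0533], [0, 0, 0], 0.0], [[-0.0063, -0.0938, 0.0533], [0, 0, 0], 0.0], [[0, 0, 0], [0, 0, 0], 0.0], [[0, 0, 0], [0, 0, 0], 0.0]]' > m.json && python3 -m handwheel m.json 60
python3 - <<'E'
from h import *
s,r,c,lo,F=report(); print(r.as_matrix(),s["qpos"])
f=cams.grab_frame("scene");cv2.imwrite("pics/s3.png",cv2.resize(f["frame"][190:310,250:410],(640,480),interpolation=2))
w=cams.grab_frame("wrist");cv2.imwrite("pics/w3.png",w["frame"])
d=B+F.T@[0,.009,.006]-lo; print("tool delta",r.inv().apply(d), "down 1mm",r.inv().apply([0,0,-.001]), "u 1mm",r.inv().apply(F[1]*.001))
E
```

```text
time: 7.72
ee_pos: [0.4654, -0.0415, 0.4364]
tool_rot: [-0.024, 0.138, 0.975, -0.171]
force: [0.6, 0.2, -1.2]
gripper_width: 0.0138
finger_force: 60.0
tilt 19.93 yaw 163.95 bottom vuz mm [-0.4029 -3.8078 31.4668] low [-0.3836 10.2938 26.3538] F vuz [-0.4871  0.371  -1.1995] T vuz [-0.4852  0.0114 -0.0159]
[[-0.961   0.2603 -0.0935]
 [ 0.2765  0.9034 -0.3278]
 [-0.0008 -0.3409 -0.9401]] [-0.3662  0.1167  0.3017  1.9694  0.3145  1.1986  1.0905]
tool delta [0.0004 0.0057 0.0196] down 1mm [0.     0.0003 0.0009] u 1mm [ 0.      0.0009 -0.0003]
```

View pics/s3.png

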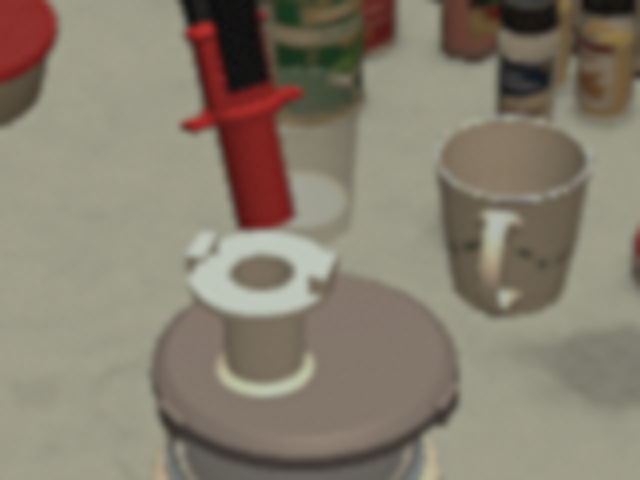

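View pics/w3.png

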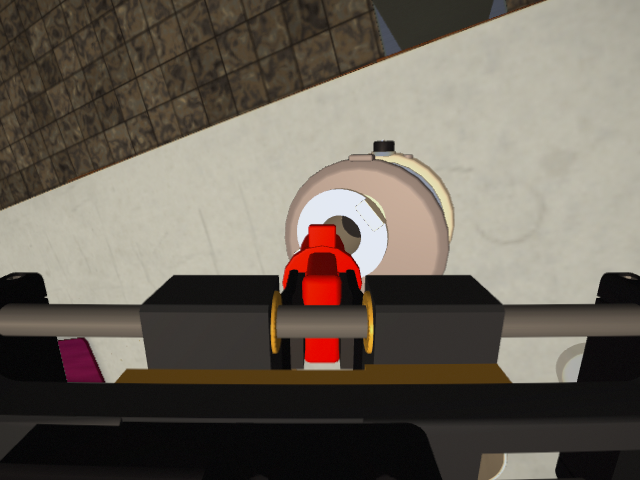

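The scene crop shows the pin's lower end at (265,220), leaning left, right above the mouth at (262,270). The wrist view agrees. Now I'll lower it.

Converted, 0.0098 m / 0.4 = 0.0245, 0.0028 m / 0.4 = 0.007.

```bash
echo '[[[0.0005, 0.007, 0.0245], [0, 0, 0], 0.0], [[0.0005, 0.007, 0.0245], [0, 0, 0], 0.0], [[0, 0, 0], [0, 0, 0], 0.0]]' > m.json && python3 -m handwheel m.json 60; python3 -c "from h import *; report()"; echo '[[[0, 0.0018, 0.0048], [0, 0, 0], 0.0], [[0, 0.0018, 0.0048], [0, 0, 0], 0.0], [[0, 0, 0], [0, 0, 0], 0.0]]' > m.json && python3 -m handwheel m.json 60; python3 -c "from h import *; report()"
```

```text
time: 8.2
ee_pos: [0.4644, -0.0426, 0.4146]
tool_rot: [-0.026, 0.137, 0.975, -0.173]
force: [-0.0, -0.1, -0.2]
gripper_width: 0.0134
finger_force: 60.0
tilt 20.11 yaw 163.99 bottom vuz mm [ 0.9769 -5.9591  9.9493] low [0.8783 8.1257 4.7908] F vuz [ 0.0245 -0.0707 -0.1934] T vuz [-0.4607  0.0155  0.0473]
time: 8.57
ee_pos: [0.4647, -0.0429, 0.4118]
tool_rot: [-0.024, 0.137, 0.975, -0.172]
force: [-0.8, -0.7, -0.4]
gripper_width: 0.0133
finger_force: 60.0
tilt 20.05 yaw 163.97 bottom vuz mm [ 0.0551 -5.8309  7.0357] low [0.0454 8.2601 1.8936] F vuz [ 0.5395 -0.8598 -0.4475] T vuz [-0.4403 -0.0117 -0.0251]
```

Converted, 0.0019 m / 0.4 = 0.0048, 0.0007 m / 0.4 = 0.0018.

```bash
echo '[[[0, 0.0018, 0.0048], [0, 0, 0], 0.0], [[0, 0, 0], [0, 0, 0], 0.0]]' > m.json && python3 -m handwheel m.json 60; python3 -c "from h import *; report()"; echo '[[[0, 0.0018, 0.0048], [0, 0, 0], 0.0], [[0, 0, 0], [0, 0, 0], 0.0]]' > m.json && python3 -m handwheel m.json 60; python3 -c "from h import *; report()"
```

```text
time: 8.82
ee_pos: [0.4647, -0.0429, 0.4097]
tool_rot: [-0.024, 0.137, 0.975, -0.172]
force: [-0.2, -0.1, -0.3]
gripper_width: 0.0138
finger_force: 60.0
tilt 20.05 yaw 163.97 bottom vuz mm [ 0.1246 -5.8506  4.9381] low [ 0.11    8.2402 -0.2049] F vuz [ 0.175  -0.1225 -0.3369] T vuz [-0.5013  0.0351 -0.0629]
time: 9.07
ee_pos: [0.4647, -0.0429, 0.4076]
tool_rot: [-0.024, 0.137, 0.975, -0.172]
force: [-0.1, 0.5, -0.4]
gripper_width: 0.0134
finger_force: 60.0
tilt 20.06 yaw 163.97 bottom vuz mm [ 0.1455 -5.8853  2.8879] low [ 0.1267  8.2051 -2.2562] F vuz [ 0.2136  0.4859 -0.3914] T vuz [-0.4155 -0.0253 -0.008 ]
```

Converted, 0.0014 m / 0.4 = 0.0035, 0.0005 m / 0.4 = 0.0013.

```bash
echo '[[[0, 0.0013, 0.0035], [0, 0, 0], 0.0], [[0, 0.0013, 0.0035], [0, 0, 0], 0.0], [[0, 0, 0], [0, 0, 0], 0.0]]' > m.json && python3 -m handwheel m.json 60; python3 -c "from h import *; report()"; echo '[[[0, 0.0048, -0.0018], [0, 0, 0], 0.0], [[0, 0.0048, -0.0018], [0, 0, 0], 0.0], [[0, 0, 0], [0, 0, 0], 0.0]]' > m.json && python3 -m handwheel m.json 60; python3 -c "from h import *; report()"
```

```text
time: 9.45
ee_pos: [0.4647, -0.0428, 0.4047]
tool_rot: [-0.024, 0.137, 0.975, -0.172]
force: [-0.2, 0.0, -0.4]
gripper_width: 0.0134
finger_force: 60.0
tilt 20.05 yaw 163.97 bottom vuz mm [ 0.1511 -5.8405 -0.0655] low [ 0.1322  8.25   -5.2092] F vuz [ 0.1752 -0.0333 -0.4142] T vuz [-0.4796  0.0266 -0.0825]
time: 9.82
ee_pos: [0.4659, -0.0387, 0.4048]
tool_rot: [-0.024, 0.137, 0.975, -0.172]
force: [0.3, -0.7, -0.8]
gripper_width: 0.0137
finger_force: 60.0
tilt 20.04 yaw 164.00 bottom vuz mm [-0.0351 -1.4819  0.0461] low [-0.034  12.6096 -5.0948] F vuz [-0.5029 -0.5568 -0.8428] T vuz [-0.4157  0.0283  0.028 ]
```

Converted, 0.00094 m / 0.4 = 0.0024, -0.00034 m / 0.4 = -0.0009.

```bash
echo '[[[0, 0.0024, -0.0009], [0, 0, 0], 0.0], [[0, 0, 0], [0, 0, 0], 0.0]]' > m.json && python3 -m handwheel m.json 60 >/dev/null; python3 -c "from h import *; report()"; echo '[[[0, 0.0024, -0.0009], [0, 0, 0], 0.0], [[0, 0, 0], [0, 0, 0], 0.0]]' > m.json && python3 -m handwheel m.json 60 >/dev/null; python3 -c "from h import *; report()"
```

```text
tilt 20.05 yaw 163.97 bottom vuz mm [ 0.0319 -0.716   0.0482] low [ 0.0259 13.3752 -5.0937] F vuz [ 0.0545 -0.2645 -0.5189] T vuz [-0.4663  0.0107  0.0403]
tilt 20.07 yaw 163.96 bottom vuz mm [ 0.1069 -0.021   0.0663] low [ 0.09   14.0679 -5.0818] F vuz [-0.2579 -0.4179 -0.502 ] T vuz [-0.3129 -0.0565  0.0449]
```

Converted, 0.00094 m / 0.4 = 0.0024, -0.00034 m / 0.4 = -0.0009.

```bash
echo '[[[0, 0.0024, -0.0009], [0, 0, 0], 0.0], [[0, 0, 0], [0, 0, 0], 0.0]]' > m.json && python3 -m handwheel m.json 60 >/dev/null; python3 -c "from h import *; report()"; echo '[[[0, 0.0012, -0.0004], [0, 0, 0], 0.0], [[0, 0, 0], [0, 0, 0], 0.0]]' > m.json && python3 -m handwheel m.json 60 >/dev/null; python3 -c "from h import *; report()"
```

```text
tilt 20.12 yaw 163.94 bottom vuz mm [0.2316 0.3842 0.0764] low [ 0.1973 14.4686 -5.0838] F vuz [ 0.4735 -1.5503 -0.3883] T vuz [ 0.2152 -0.0157 -0.0325]
tilt 20.13 yaw 163.93 bottom vuz mm [0.2479 0.7224 0.0591] low [ 0.2114 14.8059 -5.1037] F vuz [ 0.4442 -4.7202 -0.7184] T vuz [ 0.7574 -0.0202  0.0391]
```

Converted, -0.0022 m / 0.4 = -0.0055, 0.001 m / 0.4 = 0.0025.

```bash
echo '[[[0, -0.0055, 0.002], [0, 0, 0], 0.0], [[0.0025, 0, 0], [0, 0, 0], 0.0], [[0, 0, 0], [0, 0, 0], 0.0]]' > m.json && python3 -m handwheel m.json 60 >/dev/null; python3 -c "from h import *; report()"; echo '[[[0.0013, 0, 0], [0, 0, 0], 0.0], [[0, 0, 0], [0, 0, 0], 0.0]]' > m.json && python3 -m handwheel m.json 60 >/dev/null; python3 -c "from h import *; report()"
```

```text
tilt 19.98 yaw 164.01 bottom vuz mm [0.781  0.1881 0.0874] low [ 0.8122 14.2853 -5.0379] F vuz [-0.566  -0.8454 -0.4496] T vuz [-0.2767 -0.0796  0.0361]
tilt 20.01 yaw 163.99 bottom vuz mm [ 1.5436 -0.1385  0.0018] low [ 1.5438 13.9559 -5.1313] F vuz [ 0.7079 -0.3884 -0.3231] T vuz [-0.4864 -0.012   0.0513]
```

Converted, -0.001 m / 0.4 = -0.0025, 0.0005 m / 0.4 = 0.0013.

```bash
for i in 1; do echo '[[[0.0013, -0.0025, 0.0009], [0, 0, 0], 0.0], [[0, 0, 0], [0, 0, 0], 0.0]]' > m.json && python3 -m handwheel m.json 60 >/dev/null; python3 -c "from h import *; report()"; done;  echo '[[[0.0013, 0, 0], [0, 0, 0], 0.0], [[0, 0, 0], [0, 0, 0], 0.0]]' > m.json && python3 -m handwheel m.json 60 >/dev/null; python3 -c "from h import *; report()"
```

```text
tilt 20.04 yaw 163.97 bottom vuz mm [ 2.0815 -1.6543  0.0229] low [ 2.0738 12.4378 -5.1164] F vuz [-0.3076  0.3651 -0.1892] T vuz [-0.4839 -0.0567 -0.0263]
tilt 20.04 yaw 163.98 bottom vuz mm [ 2.3922 -1.6026  0.0592] low [ 2.3992 12.4892 -5.081 ] F vuz [-0.6183  0.3118 -1.4495] T vuz [-0.4787 -0.1315  0.03  ]
```

Converted, 0.0005 m / 0.4 = 0.0013.

```bash
echo '[[[0.0013, 0, 0], [0, 0, 0], 0.0], [[0, 0, 0], [0, 0, 0], 0.0]]' > m.json && python3 -m handwheel m.json 60 >/dev/null; python3 -c "from h import *; report()";  echo '[[[0.0013, 0, 0], [0, 0, 0], 0.0], [[0, 0, 0], [0, 0, 0], 0.0]]' > m.json && python3 -m handwheel m.json 60 >/dev/null; python3 -c "from h import *; report()"
```

```text
tilt 20.04 yaw 163.98 bottom vuz mm [ 2.6936 -1.6178  0.1465] low [ 2.7179 12.4743 -4.9926] F vuz [-1.5941 -0.1282 -1.1678] T vuz [-0.4883 -0.3645  0.1584]
tilt 20.04 yaw 163.99 bottom vuz mm [ 2.9909 -1.6141  0.1827] low [ 3.0314 12.478  -4.9566] F vuz [-3.2504 -0.3072 -1.0282] T vuz [-0.446  -0.6814  0.1843]
```

The manual's scale: shifts go in shares of 400 mm and turns go in shares of 2 rad. Converting my numbers, -0.002 m / 0.4 = -0.005, -0.0015 m / 0.4 = -0.0038.

```bash
echo '[[[-0.005, 0, 0], [0, 0, 0], 0.0], [[-0.0038, 0, 0], [0, 0, 0], 0.0], [[0, 0, 0], [0, 0, 0], 0.0]]' > m.json && python3 -m handwheel m.json 60 >/dev/null; python3 -c "from h import *; report()";  echo '[[[-0.0013, 0, 0], [0, 0, 0], 0.0], [[0, 0, 0], [0, 0, 0], 0.0]]' > m.json && python3 -m handwheel m.json 60 >/dev/null; python3 -c "from h import *; report()"; echo '[[[-0.0013, 0, 0], [0, 0, 0], 0.0], [[0, 0, 0], [0, 0, 0], 0.0]]' > m.json && python3 -m handwheel m.json 60 >/dev/null; python3 -c "from h import *; report()"
```

```text
tilt 20.07 yaw 163.94 bottom vuz mm [ 0.4205 -1.8582 -0.0877] low [ 0.3684 12.2309 -5.235 ] F vuz [ 0.129   0.7435 -0.3507] T vuz [-0.434   0.0448  0.039 ]
tilt 20.06 yaw 163.96 bottom vuz mm [-0.1992 -1.7783 -0.0378] low [-0.231 12.312 -5.182] F vuz [-0.1394 -0.3109 -0.8104] T vuz [-0.4992  0.04   -0.0683]
tilt 20.06 yaw 163.95 bottom vuz mm [-0.5367 -1.7861 -0.0806] low [-0.5823 12.3039 -5.2256] F vuz [ 0.8807  0.2478 -0.4262] T vuz [-0.4994  0.2919 -0.0634]
```

Converted, 0.0016 m / 0.4 = 0.004, 0.0014 m / 0.4 = 0.0035.

```bash
echo '[[[0.004, 0.0035, -0.0013], [0, 0, 0], 0.0], [[0, 0, 0], [0, 0, 0], 0.0], [[0, 0, 0], [0, 0, 0], 0.0]]' > m.json && python3 -m handwheel m.json 60 >/dev/null
cat >> h.py <<'E'
V0,U0=1.0e-3,.35e-3
def plan(ths,d,yaw=164.,gaps=None,L=.252):
    s,r=state(); F=frame(); p=np.array(s["ee_pos"])
    for i,th in enumerate(ths):
        a=np.radians(th); gap=gaps[i]*1e-3
        y=np.radians(yaw); X=np.array([np.cos(y),np.sin(y),0]); R0=np.array([X,np.cross([0,0,-1],X),[0,0,-1]]).T
        rt=R.from_matrix(R0)*R.from_rotvec([a,0,0]); Z=rt.apply([0,0,1]); e=rt.apply([0,1,0])
        lo=B+F.T@[V0,U0+.016-d*np.tan(a)-gap,-d]; pt=lo-.015*e-L*Z
        print(th,np.round(np.r_[r.inv().apply(pt-p),(r.inv()*rt).as_rotvec()],4).tolist()); p,r=pt,rt
E
python3 - <<'E'
from h import *
report(); plan([20,17.5,15,12.5,10,7.5,5,2.5,0],.005,gaps=[.4,.4,.45,.5,.6,.7,.8,.9,1.])
E
```

```text
tilt 20.04 yaw 163.98 bottom vuz mm [ 0.4663 -0.0954  0.129 ] low [ 0.4768 13.9965 -5.0108] F vuz [ 0.603  -0.0776 -0.4061] T vuz [-0.4528 -0.0007 -0.008 ]
20 [0.0005, -0.0, -0.0, -0.0007, 0.0003, -0.0004]
17.5 [0.0, -0.0107, 0.0008, -0.0436, -0.0, -0.0]
15 [0.0, -0.0108, 0.0008, -0.0436, -0.0, 0.0]
12.5 [0.0, -0.0108, 0.0008, -0.0436, 0.0, -0.0]
10 [-0.0, -0.0109, 0.0009, -0.0436, -0.0, 0.0]
7.5 [0.0, -0.0109, 0.0009, -0.0436, 0.0, 0.0]
5 [0.0, -0.0109, 0.0009, -0.0436, -0.0, 0.0]
2.5 [-0.0, -0.0109, 0.0009, -0.0436, 0.0, 0.0]
0 [0.0, -0.0109, 0.0009, -0.0436, 0.0, 0.0]
```

Converted, -0.0108 m / 0.4 = -0.027, 0.0005 m / 0.4 = 0.0013, -0.0436 rad / 2 = -0.0218.

```bash
echo '[[[0.0013, 0, 0], [0, 0, 0], 0.0], [[0, -0.0268, 0.002], [-0.0218, 0, 0], 0.0], [[0, -0.027, 0.002], [-0.0218, 0, 0], 0.0], [[0, -0.027, 0.002], [-0.0218, 0, 0], 0.0], [[0, 0, 0], [0, 0, 0], 0.0], [[0, 0, 0], [0, 0, 0], 0.0]]' > m.json && python3 -m handwheel m.json 60
python3 - <<'E'
from h import *
report(); plan([12.5,10,7.5,5,2.5,0],.005,gaps=[.5,.6,.7,.8,.9,1.])
E
```

```text
time: 14.45
ee_pos: [0.4566, -0.067, 0.4121]
tool_rot: [-0.015, 0.138, 0.984, -0.109]
force: [0.2, -0.6, -0.8]
gripper_width: 0.0134
finger_force: 60.0
tilt 12.58 yaw 164.00 bottom vuz mm [ 1.133   0.2481 -1.8168] low [ 1.1289 14.8879 -5.0841] F vuz [-0.3387 -0.4784 -0.8377] T vuz [-0.1738  0.0155  0.0421]
12.5 [-0.0001, -0.0005, -0.0, -0.0014, -0.0001, 0.0001]
10 [-0.0, -0.0109, 0.0009, -0.0436, -0.0, 0.0]
7.5 [0.0, -0.0109, 0.0009, -0.0436, 0.0, 0.0]
5 [0.0, -0.0109, 0.0009, -0.0436, -0.0, 0.0]
2.5 [-0.0, -0.0109, 0.0009, -0.0436, 0.0, 0.0]
0 [0.0, -0.0109, 0.0009, -0.0436, 0.0, 0.0]
```

Converted, -0.0112 m / 0.4 = -0.028, -0.0109 m / 0.4 = -0.0273, -0.0446 rad / 2 = -0.0223.

```bash
echo '[[[0, -0.028, 0.0023], [-0.0223, 0, 0], 0.0], [[0, -0.0273, 0.0023], [-0.0218, 0, 0], 0.0], [[0, -0.0273, 0.0023], [-0.0218, 0, 0], 0.0], [[0, 0, 0], [0, 0, 0], 0.0], [[0, 0, 0], [0, 0, 0], 0.0]]' > m.json && python3 -m handwheel m.json 60
python3 - <<'E'
from h import *
report(); plan([5,2.5,0],.005,gaps=[.8,.9,1.])
E
```

```text
time: 15.08
ee_pos: [0.4477, -0.0982, 0.4151]
tool_rot: [-0.006, 0.139, 0.989, -0.044]
force: [1.1, -0.5, -1.6]
gripper_width: 0.0136
finger_force: 60.0
tilt 5.04 yaw 164.05 bottom vuz mm [ 1.1731  0.4797 -3.885 ] low [ 1.121  15.4216 -5.2038] F vuz [-1.228  -0.2083 -1.6023] T vuz [-0.1779  0.0366 -0.0255]
5 [-0.0001, -0.0005, -0.0002, -0.0008, -0.0003, 0.0009]
2.5 [-0.0, -0.0109, 0.0009, -0.0436, 0.0, 0.0]
0 [0.0, -0.0109, 0.0009, -0.0436, 0.0, 0.0]
```

Converted, -0.0114 m / 0.4 = -0.0285, -0.0109 m / 0.4 = -0.0273, -0.0444 rad / 2 = -0.0222.

```bash
echo '[[[0, -0.0285, 0.002], [-0.0222, 0, 0], 0.0], [[0, -0.0273, 0.0023], [-0.0218, 0, 0], 0.0], [[0, 0, 0], [0, 0, 0], 0.0], [[0, 0, 0], [0, 0, 0], 0.0]]' > m.json && python3 -m handwheel m.json 60
python3 - <<'E'
from h import *
report(); plan([0],.005,gaps=[1.])
E
```

```text
time: 15.58
ee_pos: [0.4415, -0.1197, 0.415]
tool_rot: [-0.0, 0.139, 0.99, -0.0]
force: [-0.7, -0.6, -0.3]
gripper_width: 0.0132
finger_force: 60.0
tilt 0.02 yaw 164.06 bottom vuz mm [ 1.1777  0.3204 -5.0323] low [ 1.1777  0.3204 -5.0323] F vuz [ 0.5332 -0.7661 -0.3237] T vuz [-0.0325 -0.0363 -0.0059]
0 [-0.0001, 0.0, -0.0, -0.0001, -0.0004, 0.001]
```

Converted, 0.003 m / 0.4 = 0.0075, 0.002 m / 0.4 = 0.005.

```bash
echo '[[[-0.0003, 0, 0.005], [0, 0, 0], 0.0], [[0, 0, 0.0075], [0, 0, 0], 0.0], [[0, 0, 0], [0, 0, 0], 0.0]]' > m.json && python3 -m handwheel m.json 60 >/dev/null; python3 -c "from h import *; report()"; echo '[[[0, 0, 0.0075], [0, 0, 0], 0.0], [[0, 0, 0.0075], [0, 0, 0], 0.0], [[0, 0, 0], [0, 0, 0], 0.0], [[0, 0, 0], [0, 0, 0], 0.0]]' > m.json && python3 -m handwheel m.json 60 >/dev/null; python3 -c "from h import *; report()"
```

```text
tilt 0.05 yaw 163.99 bottom vuz mm [  1.3587  -0.2927 -10.2914] low [  1.3587  -0.2927 -10.2914] F vuz [-0.2583 -0.345  -1.2445] T vuz [-0.0648  0.0187 -0.0001]
tilt 0.04 yaw 163.96 bottom vuz mm [  1.0233  -0.5015 -15.9404] low [  1.0233  -0.5015 -15.9404] F vuz [ 0.0873 -1.2026  0.0233] T vuz [-0.0095  0.016  -0.075 ]
```

Converted, 0.003 m / 0.4 = 0.0075.

```bash
echo '[[[0, 0, 0], [0, 0, 0], 0.0], [[0, 0, 0.0075], [0, 0, 0], 0.0], [[0, 0, 0], [0, 0, 0], 0.0], [[0, 0, 0], [0, 0, 0], 0.0]]' > m.json && python3 -m handwheel m.json 60 >/dev/null; python3 -c "from h import *; report()"; echo '[[[0, 0, 0.0075], [0, 0, 0], 0.0], [[0, 0, 0.0075], [0, 0, 0], 0.0], [[0, 0, 0], [0, 0, 0], 0.0], [[0, 0, 0], [0, 0, 0], 0.0]]' > m.json && python3 -m handwheel m.json 60 >/dev/null; python3 -c "from h import *; report()"
```

```text
tilt 0.04 yaw 163.97 bottom vuz mm [  1.066   -0.4432 -18.9704] low [  1.066   -0.4432 -18.9704] F vuz [ 0.6308  0.274  -1.1258] T vuz [-0.0146  0.032  -0.0218]
tilt 0.04 yaw 163.97 bottom vuz mm [  1.0306  -0.4492 -24.9509] low [  1.0306  -0.4492 -24.9509] F vuz [ 0.4465 -0.1171 -1.0825] T vuz [0.0275 0.0336 0.0053]
```

Converted, 0.003 m / 0.4 = 0.0075.

```bash
echo '[[[0, 0, 0.0075], [0, 0, 0], 0.0], [[0, 0, 0.0075], [0, 0, 0], 0.0], [[0, 0, 0.0075], [0, 0, 0], 0.0], [[0, 0, 0.0075], [0, 0, 0], 0.0], [[0, 0, 0], [0, 0, 0], 0.0], [[0, 0, 0], [0, 0, 0], 0.0]]' > m.json && python3 -m handwheel m.json 60 >/dev/null; python3 -c "from h import *; report()"; echo '[[[0, 0, 0.0075], [0, 0, 0], 0.0], [[0, 0, 0.0075], [0, 0, 0], 0.0], [[0, 0, 0.0075], [0, 0, 0], 0.0], [[0, 0, 0.0075], [0, 0, 0], 0.0], [[0, 0, 0], [0, 0, 0], 0.0], [[0, 0, 0], [0, 0, 0], 0.0]]' > m.json && python3 -m handwheel m.json 60 >/dev/null; python3 -c "from h import *; report()"
```

```text
tilt 0.04 yaw 163.97 bottom vuz mm [  0.984   -0.453  -36.8997] low [  0.984   -0.453  -36.8997] F vuz [ 0.6835 -0.7378 -1.2839] T vuz [ 0.0407 -0.0111 -0.0342]
tilt 0.04 yaw 163.97 bottom vuz mm [  0.9789  -0.422  -48.9072] low [  0.9789  -0.422  -48.9072] F vuz [0.6034 0.3264 0.1845] T vuz [-0.005   0.0045  0.0648]
```

Converted, 0.002 m / 0.4 = 0.005, 0.001 m / 0.4 = 0.0025.

```bash
echo '[[[0, 0, 0.005], [0, 0, 0], 0.0], [[0, 0, 0.005], [0, 0, 0], 0.0], [[0, 0, 0.0025], [0, 0, 0], 0.0], [[0, 0, 0], [0, 0, 0], 0.0], [[0, 0, 0], [0, 0, 0], 0.0]]' > m.json && python3 -m handwheel m.json 60 >/dev/null; python3 -c "from h import *; report()"; echo '[[[0, 0, 0.0025], [0, 0, 0], 0.0], [[0, 0, 0], [0, 0, 0], 0.0]]' > m.json && python3 -m handwheel m.json 60 >/dev/null; python3 -c "from h import *; report()"; echo '[[[0, 0, 0.0013], [0, 0, 0], 0.0], [[0, 0, 0], [0, 0, 0], 0.0]]' > m.json && python3 -m handwheel m.json 60 >/dev/null; python3 -c "from h import *; report()"
```

```text
tilt 0.04 yaw 163.96 bottom vuz mm [  0.9834  -0.4178 -53.8932] low [  0.9834  -0.4178 -53.8932] F vuz [-0.8772 -0.9589 -0.5937] T vuz [-0.0142 -0.0209  0.0178]
tilt 0.04 yaw 163.97 bottom vuz mm [  0.9383  -0.4133 -54.8765] low [  0.9383  -0.4133 -54.8765] F vuz [-0.3919  0.1087 -1.2065] T vuz [-0.0181 -0.0484 -0.0178]
tilt 0.05 yaw 163.97 bottom vuz mm [  0.871   -0.3725 -54.9744] low [  0.871   -0.3725 -54.9744] F vuz [2.3808 0.5013 5.684 ] T vuz [ 0.0406  0.342  -0.0216]
```

Converted, -0.0002 m / 0.4 = -0.0005, 0.1 rad / 2 = 0.05.

```bash
echo '[[[0, 0, -0.0005], [0, 0, 0.04], 0.0], [[0, 0, 0], [0, 0, 0.05], 0.0], [[0, 0, 0], [0, 0, 0.05], 0.0], [[0, 0, 0], [0, 0, 0], 0.0]]' > m.json && python3 -m handwheel m.json 60 >/dev/null; python3 -c "from h import *; report()"; echo '[[[0, 0, 0], [0, 0, 0.05], 0.0], [[0, 0, 0], [0, 0, 0.05], 0.0], [[0, 0, 0], [0, 0, 0.05], 0.0], [[0, 0, 0], [0, 0, 0], 0.0], [[0, 0, 0], [0, 0, 0], 0.0]]' > m.json && python3 -m handwheel m.json 60 >/dev/null; python3 -c "from h import *; report()"
```

```text
tilt 0.09 yaw 148.00 bottom vuz mm [  0.2921  -0.399  -54.9361] low [ 13.9302  -6.6441 -54.96  ] F vuz [-0.7308 -0.4695  2.068 ] T vuz [ 0.0932 -0.1032 -0.0166]
tilt 0.08 yaw 130.86 bottom vuz mm [  0.4328  -0.4119 -54.9561] low [ 13.2989  -8.1231 -54.9769] F vuz [-1.31   -0.4151  2.1546] T vuz [ 0.1555 -0.2498 -0.0182]
```

Converted, 0.1 rad / 2 = 0.05.

```bash
echo '[[[0, 0, 0], [0, 0, 0.05], 0.0], [[0, 0, 0], [0, 0, 0.05], 0.0], [[0, 0, 0], [0, 0, 0.03], 0.0], [[0, 0, 0], [0, 0, 0], 0.0], [[0, 0, 0], [0, 0, 0], 0.0]]' > m.json && python3 -m handwheel m.json 60 >/dev/null; python3 -c "from h import *; report()"; echo '[[[0, 0, 0], [0, 0, 0.01], 0.0], [[0, 0, 0], [0, 0, 0], 0.0]]' > m.json && python3 -m handwheel m.json 60 >/dev/null; python3 -c "from h import *; report()"; echo '[[[0, 0, 0], [0, 0, 0.01], 0.0], [[0, 0, 0], [0, 0, 0], 0.0]]' > m.json && python3 -m handwheel m.json 60 >/dev/null; python3 -c "from h import *; report()"
```

```text
tilt 0.07 yaw 115.92 bottom vuz mm [  0.5399  -0.5041 -54.9548] low [ 12.9353  -8.9511 -54.9729] F vuz [-2.2574 -0.6743  4.3822] T vuz [ 0.3109 -0.2518  0.0239]
tilt 0.06 yaw 114.69 bottom vuz mm [  0.6293  -0.5561 -54.9829] low [  0.6293  -0.5561 -54.9829] F vuz [-1.7321 -0.8145  5.8488] T vuz [ 0.3767 -0.2418  0.0019]
tilt 0.05 yaw 113.55 bottom vuz mm [  0.7117  -0.58   -54.9847] low [  0.7117  -0.58   -54.9847] F vuz [-1.3956 -1.4285  5.2283] T vuz [ 0.3478 -0.2586 -0.0061]
```

Converted, 0.02 rad / 2 = 0.01.

```bash
echo '[[[0, 0, 0], [0, 0, 0.01], 0.0], [[0, 0, 0], [0, 0, 0], 0.0]]' > m.json && python3 -m handwheel m.json 60 >/dev/null; python3 -c "from h import *; report()"; echo '[[[0, 0, 0], [0, 0, 0.0075], 0.0], [[0, 0, 0], [0, 0, 0], 0.0]]' > m.json && python3 -m handwheel m.json 60 >/dev/null; python3 -c "from h import *; report()"
```

```text
tilt 0.07 yaw 112.44 bottom vuz mm [  0.514   -0.4584 -54.9937] low [ 13.6556  -7.69   -55.011 ] F vuz [-1.6261 -0.7761  5.2284] T vuz [ 0.3919 -0.4137  0.1155]
tilt 0.08 yaw 111.60 bottom vuz mm [  0.3355  -0.4218 -54.951 ] low [ 14.5335  -5.2608 -54.9731] F vuz [-3.4386 -1.5376  4.6074] T vuz [ 0.3367 -0.569   0.3749]
```

The stop is felt at yaw 112°, with torque rising. I'll relax it slightly, open and retreat upward.

Converted, -0.0003 m / 0.4 = -0.0008, -0.018 rad / 2 = -0.009.

```bash
echo '[[[0, 0, -0.0008], [0, 0, -0.009], 0.0], [[0, 0, 0], [0, 0, 0], 0.0], [[0, 0, 0], [0, 0, 0], 0.02], [[0, 0, 0], [0, 0, 0], 0.04], [[0, 0, 0], [0, 0, 0], 0.04], [[0, 0, 0], [0, 0, 0], 0.04]]' > m.json && python3 -m handwheel m.json 20 ; python3 -c "from h import *; report()"
```

```text
time: 23.58
ee_pos: [0.4411, -0.1205, 0.3648]
tool_rot: [-0.001, 0.555, 0.832, 0.0]
force: [0.3, -0.5, 0.4]
gripper_width: 0.0379
finger_force: 0.0
tilt 0.07 yaw 112.57 bottom vuz mm [  1.6035  -0.4511 -55.2037] low [-11.534   -7.6903 -55.2227] F vuz [-0.4409 -0.4157  0.4028] T vuz [0.0788 0.0335 0.019 ]
```

Converted, -0.05 m / 0.4 = -0.125, -0.04 m / 0.4 = -0.1.

```bash
echo '[[[0, 0, -0.025], [0, 0, 0], 0.04], [[0, 0, -0.0625], [0, 0, 0], 0.04], [[0, 0, -0.1], [0, 0, 0], 0.04], [[0, 0, -0.125], [0, 0, 0], 0.04], [[0, 0, -0.125], [0, 0, 0], 0.04], [[0, 0, 0], [0, 0, 0], 0.04], [[0, 0, 0], [0, 0, 0], 0.04]]' > m.json && python3 -m handwheel m.json 20
python3 - <<'E'
from h import *
report()
w=cams.grab_frame("wrist"); s=cams.grab_frame("scene")["frame"]
a=cv2.resize(w["frame"][60:420,150:550],(440,396)); b=cv2.resize(s[215:315,270:360],(356,396),interpolation=2)
cv2.imwrite("pics/f1.png",np.hstack([a,b]))
E
```

```text
time: 24.45
ee_pos: [0.4409, -0.1207, 0.54]
tool_rot: [-0.0, 0.555, 0.832, 0.0]
force: [-0.2, 0.8, 0.0]
gripper_width: 0.0396
finger_force: 0.0
tilt 0.06 yaw 112.57 bottom vuz mm [  1.4901  -0.6081 119.9798] low [  1.4901  -0.6081 119.9798] F vuz [0.4369 0.693  0.0212] T vuz [ 0.0517 -0.0208 -0.0057]
```

View pics/f1.png

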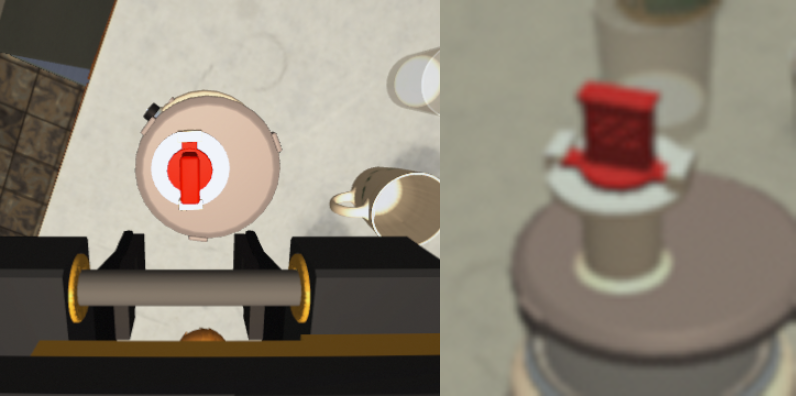

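The picture shows the pusher fully down at (190,170). Its flange sits on the collar and its lugs lie under both catches, at (190,140) and (190,205). The gripper is clear of it.

```bash
python3 -c "from rig import job; print(job.sign_off())"
```

```text
the job is handed in; nothing more can be done
None
```

The job is handed in at about 24.5 s: the pusher went in tilted, was felt into the bore, straightened, slid fully home and turned clockwise to the stop, with its lugs under both catches and the gripper clear.

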